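# Key a turned hub onto its shaft

## Robot

A 6-joint arm with a two-finger parallel gripper is mounted at the origin on the work surface. World frame = base frame: x ahead of the robot, y to its left, z up, the work surface at z = 0. Lengths are in m, angles in degrees, forces in N, time in s.
With the tool pointing down it reaches from about 0.3 to 0.75 m from the base axis. Payload 8.5 kg.
Tool frame: the origin (TCP) lies at the centre of the arm's flange, where the gripper is bolted on; the fingertips stand 173 mm ahead of it and the grasp point (between the pads) lies env.pinch_z ahead of it (env.pinch_z is the distance from the TCP to the grasp point, in m); z points along the fingers, y is the line along which they close (so a half turn about z gives the same grasp; the last joint's range is limited). The gripper opens to 85 mm and grips with 20 to 120 N. Pads are 22 mm wide; open, the fingers measure 114 mm over their backs; the gripper's body (76 mm by 85 mm) begins 54 mm behind the grasp point. The pads swing forward as they close: fully open they stand 13 mm farther back than shut.
Start: joints at [57.966, 21.807, 74.336, -0, 83.858, -12.336], TCP at [0.185, 0.518, 0.405] pointing down, gripper open.
Joint ranges: [-178.18, 178.18], [-50.72, 133.34], [12.68, 142.11], [-81.47, 261.47], [9.98, 163.14], [-165.26, 165.26]. Speed limits (degrees/s): [136.94, 136.94, 180, 180, 180, 180].

## Interface

Orientations are given as a 3x3 rotation matrix whose columns are the frame's x, y, z axes.
In Python, from rig import env, get_image, job, spotter gives the robot as it stands. The module is installed in compiled form; this text tells all that it offers.
- The arm moves only by the shell command python3 -m creep 'ROWS' [FORCE]. ROWS is text: rows parted by semicolons, each of 7 numbers parted by spaces: the turn, a rotation vector about the tool's x, y, z in units of 8 degrees (1.0 is 8 degrees), then the shift along the tool's x, y, z in units of 30 mm (1.0 is 30 mm), then the finger opening in mm, from 0 to 85.4. A call has 1 to 12 rows; each row is the pose to reach, as a shift and turn from the pose commanded when the call began, along the tool's axes at that moment; what a row does not reach only later rows make up. A row lasts 1/10 s, in which the tool goes at most 50 mm and 8.59 degrees, less where a joint would pass 70% of its speed; a pose out of reach is approached as far as the arm can. A call with a gripper value outside its range is refused whole. The fingers move at their own pace and stop on an object; FORCE is the grip in N (left out, the last holds). Time passes only in rows, so rows that repeat a pose let the fingers close. It gives the time, the measured TCP pose, the force, the opening and the grip force at its end, in the units of the state.
- env.observe(): the state, without advancing time (a new reading comes with each control period).
- get_image(name): name is "side" or "top" or "wrist"; returns a dict with "image" (480x640x3 uint8, blue, green, red), "depth" (480x640 float32, m along the optical axis (not along the pixel's ray), 0 where there is no reading), "intrinsics" (3x3 intrinsics, pixels), "view" (4x4, takes a point from world to camera coordinates). Camera axes: x right, y up, looking along -z (the intrinsics and any distortion apply to the point x, -y, -z); pixel columns grow to the right and rows downward; lengths in m; the calibration is good to about 2 mm. A picture is of the moment at which its call begins.
- job.close_job(): hands the job in; it is judged then, once.
Trained networks look in a picture, given as the dict that the camera call returned (one of the last four; its "shot" number tells which), for a name from the list of things; names that differ only in an ending like _2 or _b are one class to them, and where a whole thing is asked for, a point or a joint stands for the part that bears it (a point fixed in the world has none). Each returns a list of dicts, best first, with "p" (0 to 1); they miss things now and then, are a little off and sometimes report something else, mostly with a low value. They report only what shows in the picture. A call takes as long as a camera call. They do not tell look-alikes from the thing itself.
- spotter.boxes_of(label, picture): "xy" ([column, row] in pixels, amid what is visible of it).
The state is a dict: "time_s": time; "q": joint angles; "qvel": joint speeds; "joint_efforts": joint torques, N m; "position": TCP position; "tool_rot": TCP orientation; "ft_force": force on the tool from outside, world axes, zero at the start; "wrist_torque": the same for the moment, N m; "grip_width": finger opening in m; "gripper_force": force on a finger pad.
Only numpy, scipy, OpenCV 4.12 (cv2) and the standard library are available. Lean on these libraries where they do the work, as an engineer would, in place of code of your own. Each camera call takes 0.05 s, during which the arm holds its last target. There are 200 camera calls.

## Task

The wooden hub on the assembly stand is still loose on its square steel shaft. Take the broad gib-headed taper key from the rack, stand it toe down in the gap between shaft and hub with its overhanging head lip towards the hub, and let go of it. Then, with the fingers closed, tap or press its head straight down from above until it is tight and the head rests on the hub.

Things in the scene. Friction and masses are not known exactly. Their poses are not given: they have to be found in the camera images.
- key_head (a point): Centre of the broad key's head: pale wood block 42 (x) x 30 (y) x 32 mm (z up), in the rack. Grip the 30 mm. Its top is flat from x -21 to +11 mm, bevelled beyond. Shank below: 75 mm long, 30 mm wide, back flat at x = -21 mm; the +x side tapers from 34 mm thick under the head to 7 mm at the toe. The head overhangs it by 8 mm on +x: the lip. 70 g. In the rack +x points away from the robot (25 deg).
- gap_mouth (a point): Middle of the key gap's mouth, level with the hub's top (100 mm up); x from shaft to hub (away from the robot, 25 deg), y along the gap, z up. There the gap spans x -14.5 (flat of the shaft) to +14.5 mm (hub wall, sloping inwards like the key's taper), y -24 to +24 mm. With parallel axes the toe enters for head centre x = +7 to +28 mm; back on the shaft it is at +6.5 mm.
- hub (a joint): Shift of the hub along the gap's x, m: 0 loose, about 0.005 with the key home. Turned wooden drum, 160 mm across, 80 mm high, round a 40 mm square steel shaft 4 mm taller. By its own weight the key goes in about 60 mm and stands with its head's underside about 14 mm above the hub; driving it home, underside on the hub, takes about 6 to 15 N and it stays, held by friction.
- rack: Dark wood rack 226 x 64 mm, 90 mm high; origin under its middle. Three pockets in a row along its x, 68 mm apart; in each a piece hangs upright, head on the rack's top, and lifts straight out. In any order: the broad key (block head 30 mm wide in y), a thin key of the same outline (head 14 mm wide) and a round knob pin (52 mm); only the broad one serves.
Not all that is in view belongs to the job. What is shaped like the part that bears key_head but blue or purple is not meant.

How it is judged (in metres and radians):
On the way, in this order (a step that is already met when the one before it is completed fails the run):
1. the broad key stands in the gap, toe down, let go and not yet driven home (z of key_head in the frame of gap_mouth between 0.0225 and 0.05 m and horizontal distance between key_head and gap_mouth below 0.035 m and contact force between the fingers and key below 0.1 N), for 0.2 s.
2. the key is driven home: its head is down on the hub and the hub is drawn tight (z of key_head in the frame of gap_mouth below 0.021 m and value of joint hub above 0.002 m), for 0.1 s.
At the end, for the whole second after the job is handed in: The broad key stands upright (within 10 degrees) in the gap between shaft and hub, its head centre within 22 mm of the mouth's middle in plan, the underside of its head no more than 5 mm above the hub's top, the hub shifted more than 2 mm from loose by the wedge, and the key at rest and let go (all of step 2 and z of key_head in the frame of gap_mouth above 0.008 m and horizontal distance between key_head and gap_mouth below 0.022 m and angle between key_head's own z axis and vertical below 0.17 rad and linear speed of key below 0.02 m/s); the robot touches nothing.
It also fails if it takes over 48 s, if anything falls off the work surface, if the arm or the gripper's body presses on something with over 40 N, if the wrist force passes 120 N, or if a joint passes its speed limit or range.

## Working session

There is one attempt and no reset: what is moved stays moved. The work goes in short steps, Python scripts to look and compute and a shell command to move; the robot and the scene stay as the last step left them, time stands still between calls to the robot, and variables do not carry over. Pictures are saved under pics/ and viewed, at most 10 in all, crops included, and the job is handed in when it is done.

```bash
mkdir -p pics; cat > h.py <<'E'
import numpy as np,cv2
from rig import env,get_image,job,spotter
def world(p,u,v,r=2):
    u=int(round(u));v=int(round(v));d=p["depth"][v-r:v+r+1,u-r:u+r+1];d=np.median(d[d>0]);K=np.array(p["intrinsics"])
    c=np.array([(u-K[0,2])/K[0,0]*d,-(v-K[1,2])/K[1,1]*d,-d,1]);return (np.linalg.inv(np.array(p["view"]))@c)[:3]
def cloud(p):
    d=p["depth"];K=np.array(p["intrinsics"]);v,u=np.mgrid[:480,:640]
    c=np.stack([(u-K[0,2])/K[0,0]*d,-(v-K[1,2])/K[1,1]*d,-d,np.ones_like(d)],-1)
    return (c@np.linalg.inv(np.array(p["view"])).T)[...,:3]
E
python3 - <<'E'
from h import *
np.set_printoptions(precision=4,suppress=True)
s=env.observe();print(env.pinch_z,s["position"],s["tool_rot"],s["time_s"])
for n in("top","side"):
    p=get_image(n);cv2.imwrite(f"pics/{n}1.png",p["image"])
    for l in("key_head","hub","rack","gap_mouth"):
        try:
            for b in spotter.boxes_of(l,p)[:4]:print(n,l,round(b["p"],2),b["xy"],world(p,*b["xy"]))
        except Exception as e:print(n,l,e)
E
```

```text
0.1547 [0.1854 0.5178 0.4041] [[-0.9415  0.3371 -0.0009]
 [ 0.3371  0.9415 -0.0013]
 [ 0.0004 -0.0015 -1.    ]] 0.0
top key_head 0.95 [308.3, 309.1] [0.3465 0.0846 0.0301]
top key_head 0.83 [178.4, 318.6] [0.329  0.3754 0.0302]
top key_head 0.73 [189.8, 178.9] [0.6529 0.3544 0.0297]
top key_head 0.56 [256.0, 234.6] [0.4996 0.1934 0.1211]
top hub 0.97 [423.9, 220.3] [ 0.5306 -0.1713  0.1009]
top rack 0.89 [259.0, 212.0] [0.5574 0.1893 0.0891]
top gap_mouth 0.79 [428.4, 223.0] [ 0.5229 -0.1789  0.1048]
side key_head 0.95 [252.6, 273.2] [0.3497 0.0584 0.0273]
side key_head 0.69 [324.0, 202.3] [0.501  0.1785 0.1125]
side key_head 0.56 [247.3, 201.8] [0.3307 0.3516 0.0289]
side hub 0.73 [380.3, 355.7] [ 0.5255 -0.2367  0.0997]
side rack 0.74 [353.5, 225.8] [0.5661 0.1683 0.0565]
side gap_mouth 0.92 [381.9, 372.9] [ 0.5218 -0.2642  0.0991]
```

View pics/top1.png

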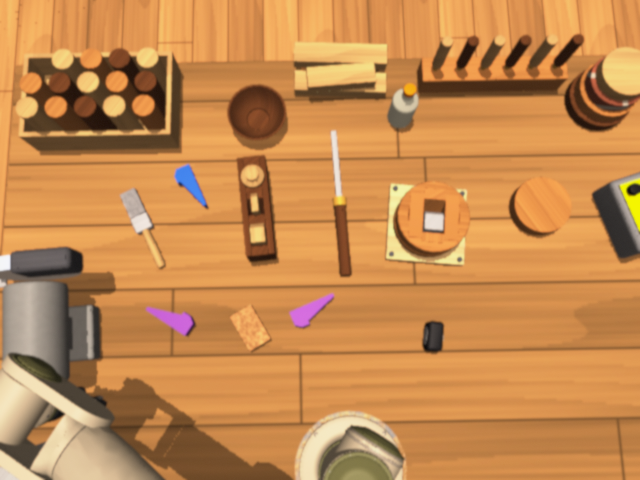

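```bash
python3 - <<'E'
from h import *
np.set_printoptions(precision=4,suppress=True)
p=get_image("top");W=cloud(p);z=W[...,2]
np.save("/tmp/W.npy",W)
# pieces on rack
m=((z>.1)&(W[...,0]>.4)&(W[...,0]<.7)&(W[...,1]>.05)&(W[...,1]<.33)).astype(np.uint8)
n,l,st,c=cv2.connectedComponentsWithStats(m)
for i in range(1,n):
    if st[i,4]>15:
        q=W[l==i];print(st[i],c[i],q.mean(0),q[:,2].max(),cv2.minAreaRect((q[:,:2]*1000).astype(np.float32)),p["image"][l==i].mean(0))
# hub
hx=lambda a,b:((z>a)&(z<b)&(np.hypot(W[...,0]-.53,W[...,1]+.17)<.12))
q=W[hx(.09,.11)];print("hub",len(q),q[:,:2].min(0),q[:,:2].max(0))
c=p["image"][180:270,375:475];cv2.imwrite("pics/hub.png",cv2.resize(c,None,fx=7,fy=6,interpolation=cv2.INTER_NEAREST))
r=z[180:270,375:475]
v=np.clip((r-.0)/.11*255,0,255).astype(np.uint8)
cv2.imwrite("pics/hubd.png",np.hstack([cv2.resize(c,None,fx=4,fy=4),cv2.cvtColor(cv2.resize(v,None,fx=4,fy=4),cv2.COLOR_GRAY2BGR)]))
E
```

```text
[241 164  23  23 359] [251.7047 175.0056] [0.6359 0.2034 0.1107] 0.1270953281149858 ((638.4832763671875, 203.01217651367188), (49.27803421020508, 49.23745346069336), 10.626760482788086) [104.3705 174.844  226.7994]
[251 193   8  20 133] [254.2932 202.2256] [0.5724 0.1971 0.1186] 0.12841098116017235 ((575.174560546875, 197.72178649902344), (43.178192138671875, 14.082280158996582), 4.858698844909668) [101.3383 170.3158 216.5865]
[250 223  16  21 285] [257.2702 232.8667] [0.5047 0.1908 0.1186] 0.1296772972984972 ((507.72467041015625, 191.6323699951172), (44.03675079345703, 30.376564025878906), 6.290135383605957) [107.7754 180.6912 222.1579]
hub 3761 [ 0.4619 -0.2727] [ 0.6208 -0.1136]
```

View hub.

The top view shows the rack around (257,210): pin at (252,175), thin key at (254,203), broad key at (257,233). The hub is at (433,217), with a dark gap around (434,204) beyond the white shaft at (434,222). The blue and purple wedges are decoys.

View pics/hubd.png

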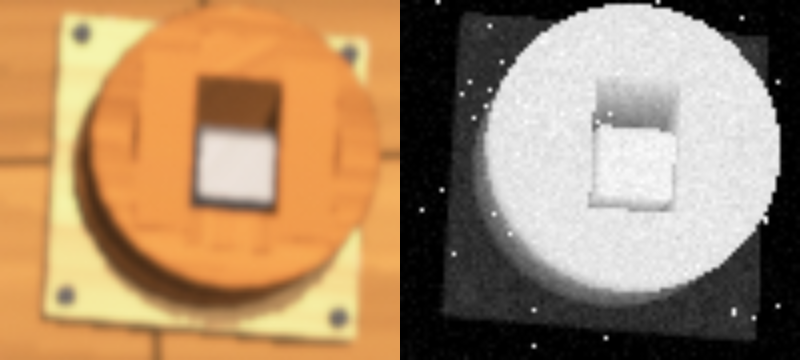

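```bash
python3 - <<'E'
from h import *
np.set_printoptions(precision=4,suppress=True)
W=np.load("/tmp/W.npy");z=W[...,2]
m=(np.hypot(W[...,0]-.541,W[...,1]+.193)<.07)
# shaft / gap regions
q=W[m&(z>.1022)];print("shaft",len(q),cv2.minAreaRect((q[:,:2]*1000).astype(np.float32)),np.median(q[:,2]))
q=W[m&(z<.09)];print("hole",len(q),cv2.minAreaRect((q[:,:2]*1000).astype(np.float32)))
# broad key: bevel side
m=(np.hypot(W[...,0]-.507,W[...,1]-.191)<.035)&(z>.1);q=W[m]
f=q[q[:,2]>.12];print("flat",cv2.minAreaRect((f[:,:2]*1000).astype(np.float32)),np.median(f[:,2]))
f=q[(q[:,2]<.118)];print("bev",f.mean(0),len(f))
# rack top
m=(abs(z-.09)<.006)&(abs(W[...,0]-.57)<.15)&(abs(W[...,1]-.195)<.08);q=W[m];print("rack",cv2.minAreaRect((q[:,:2]*1000).astype(np.float32)),np.median(q[:,2]))
E
```

```text
shaft 624 ((541.1355590820312, -194.1740264892578), (137.51571655273438, 133.87574768066406), 88.43250274658203) 0.10366899203976654
hole 303 ((535.7001953125, -195.10513305664062), (47.09591293334961, 88.2666015625), 85.74972534179688)
flat ((503.28033447265625, 190.8303985595703), (35.67518615722656, 29.40658187866211), 5.041234970092773) 0.12205242360383617
bev [0.5072 0.191  0.1121] 89
rack ((576.1361083984375, 197.9759521484375), (227.8241424560547, 64.2260971069336), 5.455132961273193) 0.08950656375309451
```

The hub picture (scale 4) shows the shaft's white top at about (236,165) and the gap's dark mouth at (240,102), beyond the shaft. The gap's x axis is about -4° in yaw; the broad key is at about (0.507, 0.1915), yaw 5.3°. Both agree with the sizes given.

```bash
python3 -m creep '-0 0 -3.1 -13.76 -6.63 2.0 85;0 0 -3.1 -13.76 -6.63 2.0 85;0 0 -3.1 -13.76 -6.63 2.0 85;0 0 -3.1 -13.76 -6.63 2.0 85;0 0 -3.1 -13.76 -6.63 2.0 85;0 0 -3.1 -13.76 -6.63 2.0 85;0 0 -3.1 -13.76 -6.63 2.0 85;0 0 -3.1 -13.76 -6.63 2.0 85;0 0 -3.1 -13.76 -6.63 2.0 85;0 0 -3.1 -13.76 -6.63 2.0 85;0 0 -3.1 -13.76 -6.63 2.0 85;0 0 -3.1 -13.76 -6.63 2.0 85' 40
cat >> h.py <<'E'
def rows(xyz,yaw):
    "units to type: tool's y axis to heading yaw (deg) with tool z down, TCP to xyz"
    from scipy.spatial.transform import Rotation as R
    s=env.observe();r=np.array(s["tool_rot"]);a=np.radians(yaw);y=np.array([np.cos(a),np.sin(a),0]);z=np.array([0,0,-1.])
    T=np.c_[np.cross(y,z),y,z]
    print("turn",np.round(R.from_matrix(r.T@T).as_rotvec(degrees=True)/8,3),"shift",np.round(r.T@(np.array(xyz)-s["position"])/.03,3))
E
python3 - <<'E'
from h import *
np.set_printoptions(precision=4,suppress=True)
s=env.observe();print(s["position"],s["tool_rot"],s["ft_force"],s["time_s"])
p=get_image("wrist");cv2.imwrite("pics/w1.png",p["image"]);W=cloud(p);z=W[...,2]
m=(np.hypot(W[...,0]-.507,W[...,1]-.191)<.033)&(z>.1)&(z<.14);q=W[m]
if len(q):
    print(len(q),cv2.minAreaRect((q[:,:2]*1000).astype(np.float32)),np.median(q[:,2]))
    for a in(95,):print(a);rows([.507,.1915,.2670],a+.2)
E
```

```text
time_s: 1.75
position: [0.507, 0.1912, 0.3445]
tool_rot: [[-0.996, -0.088, -0.001], [-0.088, 0.996, 0.0], [0.001, 0.0, -1.0]]
ft_force: [-0.4, 0.4, 1.1]
grip_width: 0.0851
gripper_force: 0.0
[0.507  0.1912 0.3445] [[-0.9961 -0.0879 -0.0007]
 [-0.0879  0.9961  0.0001]
 [ 0.0007  0.0002 -1.    ]] [-0.3989  0.4266  1.1126] 1.75
3099 ((506.75360107421875, 193.75155639648438), (43.27275085449219, 30.093666076660156), 5.420918941497803) 0.1215963952268582
95
turn [ 0.002 -0.002 -0.01 ] shift [-0.016 -0.014  2.593]
```

View pics/w1.png

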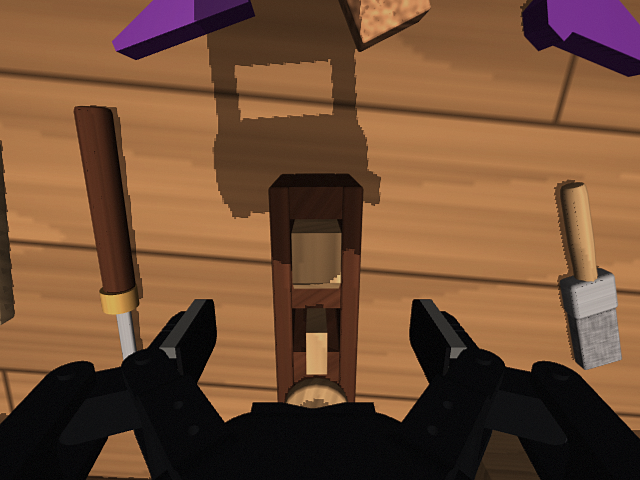

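The wrist view shows the broad key's head at (317,255) between the open fingers, with the thin key at (317,345) and the pin at (317,392) beyond it. The measured centre agrees with the first to within 2 mm. I'll go down and grip.

```bash
python3 -m creep '0 0 0 0 0.03 1 60;0 0 0 0 0.03 1.8 60;0 0 0 0 0.03 2.3 60;0 0 0 0 0.03 2.55 60;0 0 0 0 0.03 2.58 60;0 0 0 0 0.03 2.58 20;0 0 0 0 0.03 2.58 20;0 0 0 0 0.03 2.58 20;0 0 0 0 0.03 2.58 20;0 0 0 0 0.03 2.58 20;0 0 0 0 0.03 2.58 20;0 0 0 0 0.03 2.58 20' 40
```

```text
time_s: 3.0
position: [0.5069, 0.1924, 0.2683]
tool_rot: [[-0.996, -0.089, 0.002], [-0.089, 0.996, 0.0], [-0.002, 0.0, -1.0]]
ft_force: [-2.2, 1.1, 5.8]
grip_width: 0.0293
gripper_force: 39.7
```

```bash
python3 -m creep '0 0 0 0 0 -0.3 20;0 0 0 0 0 -1 20;0 0 0 0 0 -2 20;0 0 0 0 0 -3 20;0 0 0 0 0 -3.6 20;0 0 0 0 0 -4 20;0 0 0 0 0 -4 20;0 0 0 0 0 -4 20'
python3 - <<'E'
from h import *
np.set_printoptions(precision=4,suppress=True)
p=get_image("wrist");cv2.imwrite("pics/w2.png",p["image"])
W=np.load("/tmp/W.npy");z=W[...,2]
# shaft/hub edges along gap axis from first top picture, per candidate yaw
a=np.radians(-4.);ex=np.array([np.cos(a),np.sin(a)]);ey=np.array([-ex[1],ex[0]])
d=W[...,:2]-np.array([.541,-.194]);u=d@ex;v=d@ey
for lo in range(-60,60,3):
    m=(abs(v)<.012)&(u*1000>=lo)&(u*1000<lo+3)
    if m.any():print(lo,m.sum(),round(np.median(z[m]),4),end=" | ")
print()
for lo in range(-36,36,3):
    m=(u>.0)&(u<.02)&(v*1000>=lo)&(v*1000<lo+3)
    m2=(u>.022)&(u<.036)&(v*1000>=lo)&(v*1000<lo+3)
    print(lo,round(np.median(z[m]),4) if m.any() else '',round(np.median(z[m2]),4) if m2.any() else '',end=" | ")
E
```

```text
time_s: 3.8
position: [0.5067, 0.1922, 0.3871]
tool_rot: [[-0.996, -0.089, -0.0], [-0.089, 0.996, -0.0], [0.0, -0.0, -1.0]]
ft_force: [0.1, 0.0, -0.9]
grip_width: 0.0293
gripper_force: 39.7
-60 14 0.1001 | -57 15 0.0978 | -54 14 0.1018 | -51 16 0.1007 | -48 11 0.0993 | -45 17 0.0999 | -42 16 0.0989 | -39 5 0.0975 | -33 34 0.085 | -30 21 0.1024 | -27 16 0.1022 | -24 14 0.1031 | -21 15 0.1052 | -18 14 0.1026 | -15 11 0.1045 | -12 19 0.1025 | -9 14 0.1046 | -6 16 0.1046 | -3 14 0.1052 | 0 13 0.1036 | 3 13 0.1022 | 6 8 0.0979 | 9 3 0.0941 | 18 4 0.0536 | 21 24 0.0562 | 24 25 0.0648 | 27 23 0.0731 | 30 22 0.0831 | 33 27 0.088 | 36 25 0.0975 | 39 11 0.1002 | 42 14 0.0977 | 45 16 0.1 | 48 14 0.0998 | 51 10 0.1013 | 54 17 0.0999 | 57 13 0.0993 | 
-36 0.0986 0.0994 | -33 0.1012 0.099 | -30 0.1007 0.1004 | -27 0.0977 0.0972 | -24 0.092 0.0808 | -21 0.1053 0.0732 | -18 0.1018 0.0741 | -15 0.1023 0.0793 | -12 0.1019 0.0715 | -9 0.1002 0.0733 | -6 0.1014 0.0706 | -3 0.0997 0.0776 | 0 0.0997 0.0778 | 3 0.102 0.0782 | 6 0.1022 0.0765 | 9 0.1023 0.0685 | 12 0.1004 0.0718 | 15 0.0992 0.0783 | 18 0.0951 0.0809 | 21 0.0976  | 24 0.0998 0.0986 | 27 0.0992 0.0997 | 30 0.099 0.098 | 33 0.1001 0.1 |
```

View pics/w2.png

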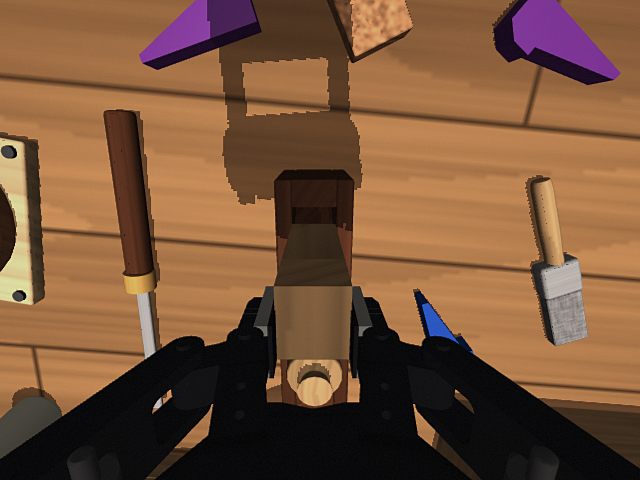

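The key hangs upright between the pads, its head at (315,320). The top picture's depth profile puts gap_mouth at about (0.564, -0.197), yaw -4°. I'll carry it a little beyond the gap so that the wrist camera can measure the gap from close by.

```bash
python3 - <<'E'
from h import *
rows([.635,-.203,.395],86)
E
```

```text
turn [-1.000e-03 -9.000e-03  1.137e+00] shift [ -3.087 -13.503  -0.28 ]
```

```bash
python3 -m creep '0 0 1.14 -3.09 -13.5 -0.28 20;0 0 1.14 -3.09 -13.5 -0.28 20;0 0 1.14 -3.09 -13.5 -0.28 20;0 0 1.14 -3.09 -13.5 -0.28 20;0 0 1.14 -3.09 -13.5 -0.28 20;0 0 1.14 -3.09 -13.5 -0.28 20;0 0 1.14 -3.09 -13.5 -0.28 20;0 0 1.14 -3.09 -13.5 -0.28 20;0 0 1.14 -3.09 -13.5 -0.28 20;0 0 1.14 -3.09 -13.5 -0.28 20;0 0 1.14 -3.09 -13.5 -0.28 20;0 0 1.14 -3.09 -13.5 -0.28 20'
python3 - <<'E'
from h import *
np.set_printoptions(precision=4,suppress=True)
p=get_image("wrist");cv2.imwrite("pics/w3.png",p["image"])
for b in spotter.boxes_of("gap_mouth",p)[:2]:print(b["p"],b["xy"],world(p,*b["xy"]))
W=cloud(p);z=W[...,2]
q=W[(np.hypot(W[...,0]-.54,W[...,1]+.194)<.045)&(z>.1025)&(z<.107)];print("shaft",len(q),cv2.minAreaRect((q[:,:2]*1000).astype(np.float32)))
q=W[(np.hypot(W[...,0]-.545,W[...,1]+.194)<.06)&(z<.094)];print("hole",len(q),cv2.minAreaRect((q[:,:2]*1000).astype(np.float32)))
a=np.radians(-4.);ex=np.array([np.cos(a),np.sin(a)]);ey=np.array([-ex[1],ex[0]])
d=W[...,:2]-np.array([.5643,-.1973]);u=d@ex;v=d@ey
for lo in range(-63,30,3):
    m=(abs(v)<.012)&(u*1000>=lo)&(u*1000<lo+3)&(z<.12)
    if m.any():print(lo,round(np.median(z[m]),4),end=" | ")
print()
for lo in range(-36,36,3):
    m=(u>-.045)&(u<-.02)&(v*1000>=lo)&(v*1000<lo+3)&(z<.12)
    m2=(u>-.0)&(u<.008)&(v*1000>=lo)&(v*1000<lo+3)&(z<.12)
    print(lo,round(np.median(z[m]),4) if m.any() else '',round(np.median(z[m2]),4) if m2.any() else '',end=" | ")
E
```

```text
time_s: 5.05
position: [0.6352, -0.2016, 0.3955]
tool_rot: [[-0.998, 0.069, -0.001], [0.069, 0.998, 0.001], [0.001, 0.001, -1.0]]
ft_force: [-0.3, -0.4, -1.3]
grip_width: 0.0296
gripper_force: 40.0
0.82 [313.8, 105.8] [ 0.5376 -0.1931  0.1042]
shaft 3010 ((525.5204467773438, -193.56141662597656), (54.65230941772461, 77.70594787597656), 20.009918212890625)
hole 3206 ((538.7733764648438, -190.98634338378906), (48.36866760253906, 74.69178009033203), 84.19550323486328)
-63 0.0873 | -57 0.1045 | -54 0.1043 | -51 0.1043 | -48 0.1045 | -45 0.1044 | -42 0.1045 | -39 0.1045 | -36 0.1044 | -33 0.1045 | -30 0.1044 | -27 0.1044 | -24 0.1044 | -21 0.1016 | -18 0.0919 | -15 0.0269 | -12 0.0355 | -9 0.0431 | -6 0.0516 | -3 0.0598 | 0 0.0677 | 3 0.0761 | 6 0.0839 | 9 0.0927 | 12 0.0999 | 15 0.1005 | 18 0.1003 | 21 0.1005 | 24 0.1003 | 27 0.1004 | 
-36 0.1005 0.1006 | -33 0.1005 0.1003 | -30 0.1004 0.1006 | -27 0.1004 0.1003 | -24 0.1005 0.1005 | -21 0.0867 0.0821 | -18 0.104 0.0765 | -15 0.1044 0.0773 | -12 0.1045 0.0761 | -9 0.1042 0.0752 | -6 0.1044 0.0761 | -3 0.1043 0.0747 | 0 0.1043 0.0749 | 3 0.1044 0.0744 | 6 0.1044 0.0754 | 9 0.1044 0.0736 | 12 0.1043 0.075 | 15 0.1044 0.0738 | 18 0.1045 0.0738 | 21 0.1043 0.0732 | 24 0.1044 0.0736 | 27 0.0896 0.0988 | 30 0.1003 0.1005 | 33 0.1003 0.1004 |
```

View pics/w3.png

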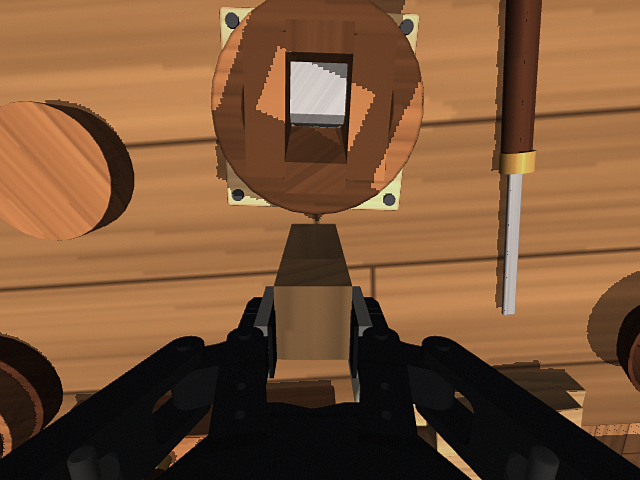

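The gap seen from close by, with its mouth around (319,140), is centred at about (0.562, -0.194) by the wrist camera and (0.564, -0.197) by the top one; I'll use (0.563, -0.1955). I'll go above it with head x = +12 mm and lower in steps while watching the force.

```bash
python3 -m creep '0 0 0.06 1 0.05 0 20;0 0 0.06 2.01 0.05 0 20;0 0 0.06 2.01 0.05 0 20;0 0 0.06 2.01 0.05 0.4 20;0 0 0.06 2.01 0.05 0.8 20;0 0 0.06 2.01 0.05 1.1 20;0 0 0.06 2.01 0.05 1.3 20;0 0 0.06 2.01 0.05 1.5 20;0 0 0.06 2.01 0.05 1.7 20;0 0 0.06 2.01 0.05 1.7 20'
python3 - <<'E'
from h import *
p=get_image("side");cv2.imwrite("pics/s2.png",cv2.resize(p["image"][260:460,280:500],None,fx=3,fy=3))
E
```

```text
time_s: 6.15
position: [0.5752, -0.1971, 0.3438]
tool_rot: [[-0.997, 0.078, -0.001], [0.078, 0.997, 0.001], [0.001, 0.001, -1.0]]
ft_force: [0.7, -0.2, -0.7]
grip_width: 0.0296
gripper_force: 40.0
```

View pics/s2.png

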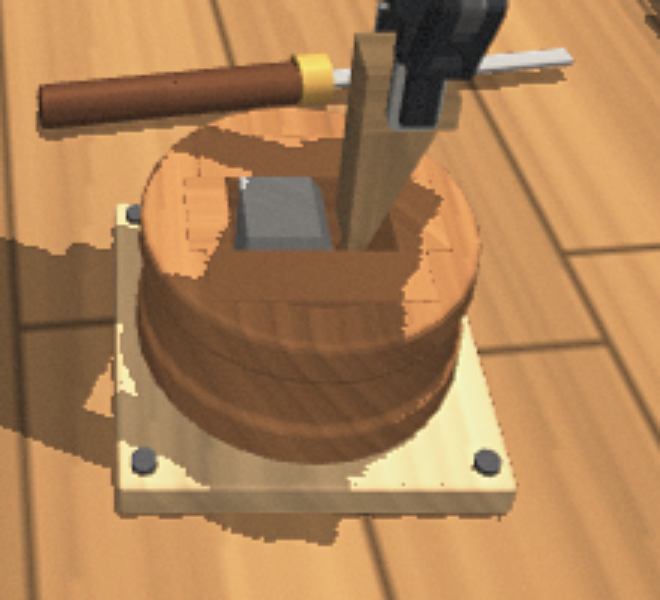

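The side view shows the toe inside the gap at (355,245), just clear of the shaft, with no contact force. I'll go on lowering, easing towards the shaft.

```bash
python3 -m creep '0 0 0 0 0 0.3 20;0 0 0 0 0 0.6 20;0 0 0 0 0 0.9 20;0 0 0 0.05 0 1.1 20;0 0 0 0.1 0 1.2 20;0 0 0 0.13 0 1.3 20;0 0 0 0.13 0 1.4 20;0 0 0 0.13 0 1.4 20'
```

```text
time_s: 7.0
position: [0.5712, -0.1968, 0.3025]
tool_rot: [[-0.997, 0.078, -0.0], [0.078, 0.997, 0.0], [0.0, 0.0, -1.0]]
ft_force: [-0.0, 0.1, -0.7]
grip_width: 0.0291
gripper_force: 40.0
```

No contact yet and about 10 mm left to go; I'll let go here.

```bash
python3 -m creep '0 0 0 0 0 0 34;0 0 0 0 0 0 40;0 0 0 0 0 0 60;0 0 0 0 0 0 60;0 0 0 0 0 0 60;0 0 0 0 0 0 60;0 0 0 0 0 0 60;0 0 0 0 0 -1 60;0 0 0 0 0 -2 60;0 0 0 0 0 -3 60;0 0 0 0 0 -3.5 60;0 0 0 0 0 -3.5 60'
python3 - <<'E'
from h import *
np.set_printoptions(precision=4,suppress=True)
p=get_image("side");cv2.imwrite("pics/s3.png",cv2.resize(p["image"][260:460,280:500],None,fx=3,fy=3))
for n in("top","wrist"):
    p=get_image(n);W=cloud(p);z=W[...,2]
    q=W[(np.hypot(W[...,0]-.57,W[...,1]+.196)<.04)&(z>.115)&(z<.17)]
    if len(q)>20:print(n,len(q),cv2.minAreaRect((q[:,:2]*1000).astype(np.float32)),np.percentile(q[:,2],[5,50,95]))
E
```

```text
time_s: 8.2
position: [0.5713, -0.1967, 0.41]
tool_rot: [[-0.997, 0.078, 0.004], [0.078, 0.997, -0.002], [-0.004, -0.002, -1.0]]
ft_force: [-0.9, 0.9, 0.4]
grip_width: 0.06
gripper_force: 0.0
wrist 2374 ((569.6576538085938, -196.8070831298828), (30.0871639251709, 43.15773391723633), 84.2113265991211) [0.1266 0.1459 0.1471]
```

View pics/s3.png

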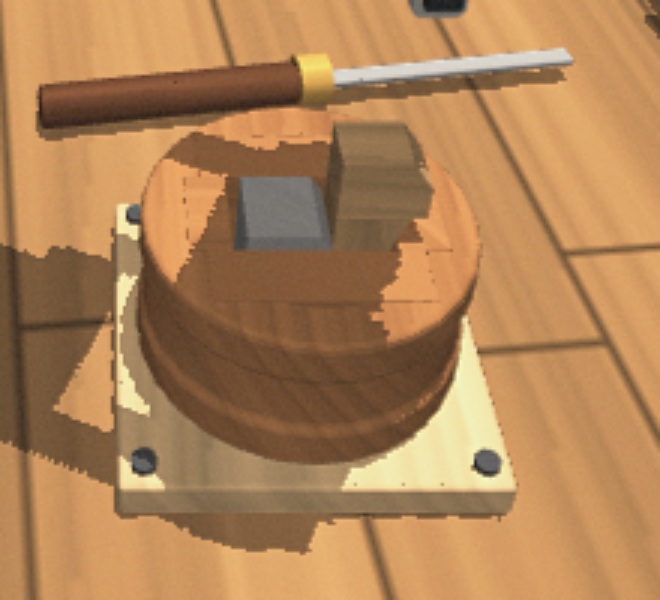

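The side view shows the key standing upright in the gap, its head at (380,180), free and with its underside about 14 mm above the hub, as expected. Next I'll close the fingers over the flat of the head and come down to it.

```bash
python3 -m creep '0 0 0 0.2 0 0 0;0 0 0 0.2 0 0 0;0 0 0 0.2 0 0 0;0 0 0 0.2 0 0 0;0 0 0 0.2 0 0 0;0 0 0 0.2 0 0.6 0;0 0 0 0.2 0 1.4 0;0 0 0 0.2 0 2.1 0;0 0 0 0.2 0 2.5 0;0 0 0 0.2 0 2.7 0;0 0 0 0.2 0 2.7 0;0 0 0 0.2 0 2.7 0'
```

```text
time_s: 9.55
position: [0.5655, -0.1964, 0.3276]
tool_rot: [[-0.997, 0.078, 0.001], [0.078, 0.997, -0.001], [-0.001, -0.001, -1.0]]
ft_force: [0.1, 0.3, -0.0]
grip_width: 0.0001
gripper_force: 0.0
```

```bash
python3 -m creep '0 0 0 0 0 0.15 0;0 0 0 0 0 0.25 0;0 0 0 0 0 0.32 0;0 0 0 0 0 0.38 0;0 0 0 0 0 0.44 0;0 0 0 0 0 0.5 0;0 0 0 0 0 0.56 0;0 0 0 0 0 0.6 0'
```

```text
time_s: 10.35
position: [0.5652, -0.1964, 0.3101]
tool_rot: [[-0.997, 0.078, 0.001], [0.078, 0.997, -0.001], [-0.001, -0.001, -1.0]]
ft_force: [-3.1, 0.4, 9.8]
grip_width: 0.0003
gripper_force: 4.9
```

Pressing at 10 N, and the key is going in. About 5 mm more.

```bash
python3 -m creep '0 0 0 0 0 0.04 0;0 0 0 0 0 0.08 0;0 0 0 0 0 0.12 0;0 0 0 0 0 0.15 0;0 0 0 0 0 0.18 0;0 0 0 0 0 0.18 0'
```

```text
time_s: 10.95
position: [0.5652, -0.1964, 0.3054]
tool_rot: [[-0.997, 0.078, 0.002], [0.078, 0.997, -0.002], [-0.002, -0.002, -1.0]]
ft_force: [-5.0, 1.0, 13.7]
grip_width: 0.0002
gripper_force: 7.0
```

```bash
python3 -m creep '0 0 0 0 0 0.03 0;0 0 0 0 0 0.06 0;0 0 0 0 0 0.08 0;0 0 0 0 0 0.08 0'
```

```text
time_s: 11.35
position: [0.5654, -0.1962, 0.3053]
tool_rot: [[-0.997, 0.078, 0.006], [0.078, 0.997, -0.003], [-0.006, -0.003, -1.0]]
ft_force: [-6.5, 3.9, 27.1]
grip_width: 0.0001
gripper_force: 13.8
```

The force rose to 27 N with no further motion, so the head has bottomed on the hub. I'll retreat and check.

```bash
python3 -m creep '0 0 0 0 0 -0.2 0;0 0 0 0 0 -1 0;0 0 0 0 0 -2 0;0 0 0 0 0 -3 0;0 0 0 0 0 -4 0;0 0 0 0 0 -4 0;0 0 0 0 0 -4 0'
python3 - <<'E'
from h import *
np.set_printoptions(precision=4,suppress=True)
p=get_image("side");cv2.imwrite("pics/s4.png",cv2.resize(p["image"][260:460,280:500],None,fx=3,fy=3))
p=get_image("wrist");W=cloud(p);z=W[...,2]
q=W[(np.hypot(W[...,0]-.568,W[...,1]+.196)<.04)&(z>.109)&(z<.17)]
print(len(q),cv2.minAreaRect((q[:,:2]*1000).astype(np.float32)),np.percentile(q[:,2],[5,50,95]))
q=W[(abs(W[...,0]-.52)<.01)&(abs(W[...,1]+.15)<.01)];print("hub top",np.median(q[:,2]))
E
```

```text
time_s: 12.05
position: [0.5652, -0.1963, 0.4208]
tool_rot: [[-0.997, 0.078, 0.0], [0.078, 0.997, -0.0], [-0.0, -0.0, -1.0]]
ft_force: [1.1, -0.4, -0.6]
grip_width: -0.0001
gripper_force: 0.0
1847 ((570.067138671875, -197.15451049804688), (29.894994735717773, 42.349212646484375), 83.86575317382812) [0.1189 0.1321 0.1334]
hub top 0.10038760356402429
```

View pics/s4.png

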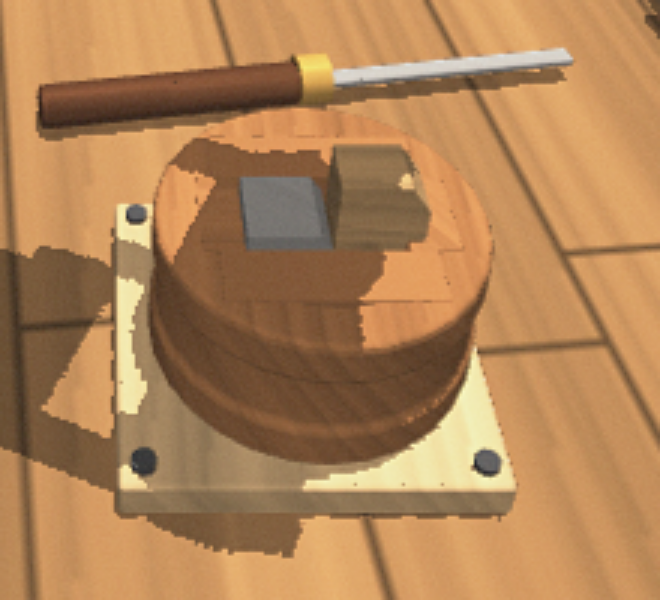

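The head (380,195) rests on the hub: its top is at 132 mm over the hub's 100 mm, and the hub has shifted tight.

```bash
python3 -c "
from rig import job
print(job.close_job())"
```

```text
the job is handed in; nothing more can be done
None
```

The broad key is driven home in the gap with its head down on the hub, the hub is visibly shifted tight, the arm is clear, and the job was handed in at about 12 s of the 48 s allowed; the call returned no verdict.

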